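# Stow the ampoule kit in a bedside tablet tray and fold the tray home

### The job

Put the ampoule kit away on the swing-arm tray without lifting either part off it: roll the ampoule tube into the deep bay at the hub end and slide the flat steel snapper sideways into the shallow bay at the handle end, each lying flat on its bay's floor. Then push the handle post away from you until the arm is fully home against its stop. Leave everything else on the tray and in the drawer undisturbed.

Things in the scene. Friction and masses are not known exactly. Their poses are not given: they have to be found in the camera images.
- snapper: Ampoule snapper: flat satin-steel bar 130 x 30 x 8 mm (0.12 to 0.24 kg) with a notch in one end and three small holes; starts lying on the deck's half nearer the handle, up to 0.25 rad askew to the bays. It slides easily (friction about 0.35) and tips up if shoved on against the bay's outer wall. Origin: centre of its underside; x along it to the notched end, y across, z up.
- ampoule_tube: Closed plastic tube 120 mm long, 38 mm in diameter, white with a grey cap of the same diameter (0.07 to 0.13 kg); starts lying on the deck's half nearer the hub, up to 0.2 rad askew, and rolls easily; it can jam if pushed from high on its flank. Origin: middle of its axis (19 mm above what it lies on); x along its axis to the cap. It turns about x as it rolls.
- deck (a point): Centre of the top of the tray's clear acrylic deck, 180 mm (x) by 170 mm (y), 0.158 m above the table. Tray frame, shared by all the points on the tray; y along the arm from hub to handle, x level, away from the robot, z up. Sunken bays with dark rubber liners run along x at both y edges, with no sill. 4 mm walls, 8 mm above the deck, stand at x = -90 and +90 mm and outside the bays.
- shallow_bay (a point): Centre of the floor of the shallow bay (for the snapper), 106 mm from the deck's centre towards +y: 180 mm long in x, 42 mm wide in y, floor 8 mm below the deck. Axes as deck.
- deep_bay (a point): Centre of the floor of the deep bay (for the tube), 107 mm from the deck's centre towards -y: 180 mm long in x, 44 mm wide in y, floor 18 mm below the deck. Axes as deck.
- handle (a point): Point on the axis of the tray's handle, an upright aluminium post 18 mm in diameter fixed outside the tray's +y end wall; the post's top is 21 mm above this point, the point is 24 mm above the deck and 16 mm above the wall tops; the post's axis is 17 mm from the wall's outer face.
- hub_pivot (a point): Point on the vertical axis of the swing arm's hub, level with the tray's underside (23 mm below the deck top). In the tray's frame the handle post lies 20 mm from it in x and 448 mm in y, the deck's centre 0 mm in x and 300 mm in y. The hub and column, 44 mm across, reach 7 mm above the deck's height.
- swing_arm (a joint): Angle of the swing arm in rad: 0 as it starts (swung out towards the robot), growing as the arm turns clockwise seen from above (the handle moving away from the robot, towards the tray's +x), to the stop at 0.36 (home). The hub is stiff with friction: about 2 N at the handle moves it, and it stays where it is left.
- dropper_bottle: Bystander: cobalt glass dropper bottle, 33 mm in diameter, 102 mm tall, standing on the drawer's rubber mat under the tray, clear of it. Origin: centre of its underside, z up.
- sharps_tub: Bystander: yellow sharps tub with its lid on, 94 x 114 mm, 100 mm tall, standing in the drawer on the handle side, lower than the tray. Origin: centre of its underside, z up.
- medicine_cup: Bystander: clear medicine cup, 34 mm in diameter, 30 mm tall, standing in the tray's rear bay, which lies beyond the wall at x = +90 mm from the deck's centre and is 40 mm wide; the cup's top is 12 mm above the deck. Origin: centre of its underside, z up.
- forceps: Bystander: steel forceps, 114 mm long, 8 mm high, lying in the tray's rear bay. Origin: centre of the underside, y towards the tips.
- steel_bowl: Bystander: steel bowl, 110 mm across, 40 mm high, on the drawer's mat. Origin: centre of its underside, z up.
- tablet_carton: Bystander: white tablet carton, 45 x 95 x 28 mm, on the drawer's mat near the robot. Origin: centre of its underside, z up.
- tape_roll: Bystander: roll of tape lying flat, 70 mm across, 25 mm high, on the drawer's mat. Origin: centre of its underside, z up.

How it is judged:
By the outcome, as a careful person would: the job done as asked, in the order asked, and still so for the second after the job is handed in, with the robot touching nothing.
It also fails if it takes over 61 s, if anything falls off the work surface, if the arm or the gripper's body presses on something with over 40 N, if the wrist force passes 120 N, or if a joint passes its speed limit or range.

### The arm

A 7-joint arm with a two-finger parallel gripper is mounted at the origin on the work surface. World frame = base frame: x ahead of the robot, y to its left, z up, the work surface at z = 0. Lengths are in m, angles in rad, forces in N, time in s.
With the tool pointing down it reaches from about 0.4 to 0.85 m from the base axis. Payload 4.5 kg.
Tool frame: the origin (TCP) lies midway between the tips of the shut fingers; the grasp point (between the pads) lies 19 mm behind it; z points along the fingers, x is the direction in which the jaws open and shut, and the axes are right-handed (so a half turn about z gives the same grasp; the last joint's range is limited). The gripper opens to 88 mm and grips with 3 to 60 N. Pads are 18 mm wide; open, the fingers measure 123 mm over their backs; the gripper's body (75 mm by 187 mm) begins 45 mm behind the grasp point.
Start: joints at [-1.084, 0.689, -0.195, 1.565, 0.157, 0.902, -0.215], TCP at [0.273, 0.562, 0.239] pointing down, gripper open.
Joint ranges: [-3.01, 3.01], [-0.46, 2.08], [-1.47, 1.51], [0.13, 2.56], [-1, 4.14], [0.04, 2.09], [-2.66, 2.66]. Speed limits (rad/s): [2.57, 2.57, 3.14, 3.14, 3.14, 3.14, 3.14].

### API

Orientations are given as a unit quaternion [x, y, z, w].
In Python, from plant import r gives the robot as it stands. The module is installed in compiled form; this text tells all that it offers.
- The arm moves only by the tool play_rows, never from a script. Its argument "increments" is a list of rows, each a list of 7 numbers: the opening, from 0 (shut) to 1 (fully open), then the shift along the tool's x, y, z in mm, then the turn, a rotation vector about the tool's x, y, z in rad. In form: [[hand, dx, dy, dz, wx, wy, wz], ...]. A call has exactly 8 rows; each row shifts and turns the pose as measured when the row begins, along the tool's axes as they then stand; what a row does not reach is not made up. A row lasts 1/8 s, in which the tool goes at most 62.5 mm and 10.7 degrees, less where a joint would pass 70% of its speed; a pose out of reach is approached as far as the arm can. A call is refused whole if a number of a shift passes 62.5 or a number of a turn 0.188, either way. A call with a gripper value outside its range is refused whole. The fingers move at their own pace and stop on an object; "grip_force" is the grip in N (left out, the last holds). Time passes only in rows, so rows that do not move let the fingers close, or fill a call up. It gives the time, the measured TCP pose, the force and the opening at its end, in the units of the state.
- r.get_state(): the state, without advancing time (a new reading comes with each control period).
- r.snapshot(name): name is "scene" or "top" or "wrist"; returns the picture (400x640x3 uint8, red, green, blue); there is no depth.
- r.get_calibration(name): a dict with "fx", "fy", "cx", "cy" (pixels), "R" (3x3) and "t" (3): a world point X has camera coordinates R X + t. Camera axes: x right, y down, z forward; pixel columns grow to the right and rows downward; lengths in m; the calibration is good to about 2 mm. A picture is of the moment at which its call begins: read the wrist's pose just before it. get_calibration takes no time and is no camera call; for the wrist camera it gives the pose at the moment of the call.
- r.finish_job(): hands the job in, once; it reports no verdict.
The state is a dict: "clock": time; "q": joint angles; "qd": joint speeds; "joint_torque": joint torques, N m; "tool_pos": TCP position; "eef_rot": TCP orientation; "contact_force": force on the tool from outside, world axes, zero at the start; "moment": the same for the moment, N m; "opening": opening from 0.0 (shut) to 1.0 (fully open).
Only numpy, scipy, OpenCV 4.12 (cv2) and the standard library are available. Lean on these libraries where they do the work, as an engineer would, in place of code of your own. Each camera call takes 0.05 s, during which the arm holds its last target.

## Working session

There is one attempt and no reset: what is moved stays moved. The work goes in short steps, Python scripts to look and compute and a tool call to move; the robot and the scene stay as the last step left them, time stands still between calls to the robot, and variables do not carry over. Pictures are saved under pics/ and viewed, and the job is handed in when it is done.

Besides the shell and the picture viewer there is one more tool, called after "Emit:" as name(argument=value, ...) on one line, values as JSON. play_rows: Moves the arm, as the interface text tells. Its arguments: {"type":"object","properties":{"increments":{"type":"array"},"grip_force":{"type":"number"}},"required":["increments"]}

```bash
mkdir -p pics
python3 - <<'E'
from plant import r
import cv2
s=r.get_state();print(s['clock'],s['tool_pos'],s['eef_rot'],s['opening'],s['contact_force'])
for n in ['scene','top','wrist']:
    c=r.get_calibration(n);print(n,c)
    im=r.snapshot(n);cv2.imwrite(f'pics/{n}0.png',im[:,:,::-1])
E
```

```text
0.0 [0.27320092 0.56141251 0.23790887] [ 8.47763827e-01  5.30373109e-01 -7.49453295e-04  5.44621905e-04] 0.9954027125754937 [ 0.62646976 -0.62824543  0.89347174]
scene {'fx': 375.37629027302495, 'fy': 375.37629027302495, 'cx': 320.40892746850346, 'cy': 199.70224125550826, 'R': array([[-0.51592533,  0.85653235, -0.01316748],
       [ 0.71302063,  0.42086128, -0.56078282],
       [-0.47478695, -0.29871075, -0.82785823]]), 't': array([ 0.36008493, -0.31033224,  1.2173709 ])}
top {'fx': 361.29628483705756, 'fy': 361.29628483705756, 'cx': 320.2104140216745, 'cy': 207.93823636754703, 'R': array([[-0.00292223, -0.99998904, -0.00365708],
       [-0.98093154,  0.00357719, -0.19432064],
       [ 0.19433159,  0.0030195 , -0.98093125]]), 't': array([-0.05331036,  0.60208315,  0.8833414 ])}
wrist {'fx': 291.89517115381824, 'fy': 291.89517115381824, 'cx': 315.86158760225794, 'cy': 200.98164371745685, 'R': array([[ 0.43647249,  0.89971544, -0.00197196],
       [ 0.86374406, -0.41840638,  0.28085993],
       [ 0.25186894, -0.1242909 , -0.95974674]]), 't': array([-0.62423322, -0.04053924,  0.39118183])}
```

View pics/scene0.png

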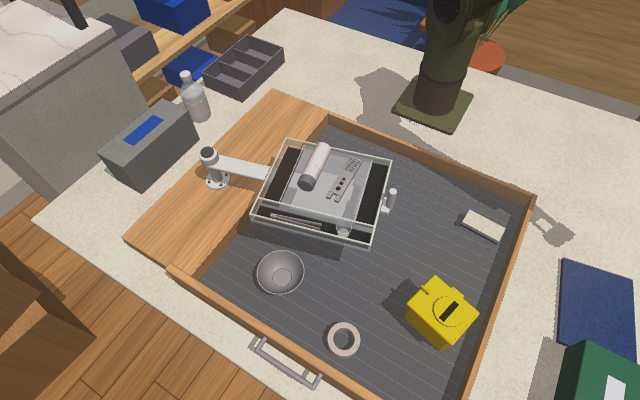

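View pics/top0.png

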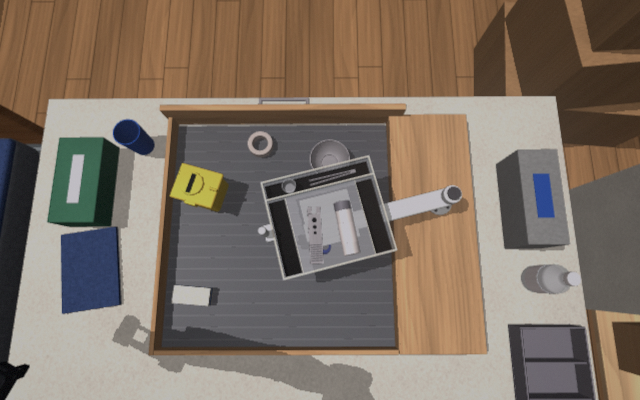

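View pics/wrist0.png

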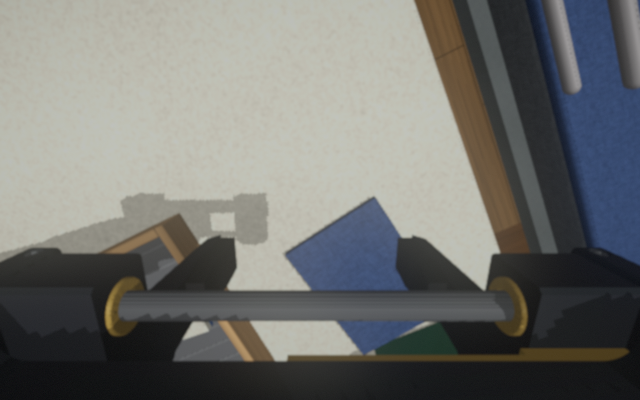

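The top view shows the tray with the hub at about (453,193), the handle at about (264,232), the snapper near (315,233) and the tube near (345,227). Next I'll zoom in to measure them.

Run:
```python
import cv2
a=cv2.imread('pics/top0.png')[145:290,245:405];cv2.imwrite('pics/topz.png',cv2.resize(a,None,fx=4,fy=4,interpolation=cv2.INTER_CUBIC))
a=cv2.imread('pics/scene0.png')[130:255,240:405];cv2.imwrite('pics/scenez.png',cv2.resize(a,None,fx=4,fy=4,interpolation=cv2.INTER_CUBIC))
```

```text
(no output)
```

View pics/topz.png

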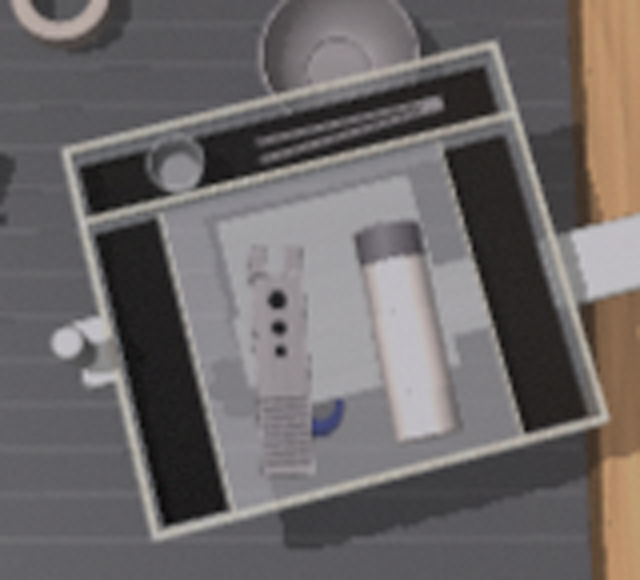

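View pics/scenez.png

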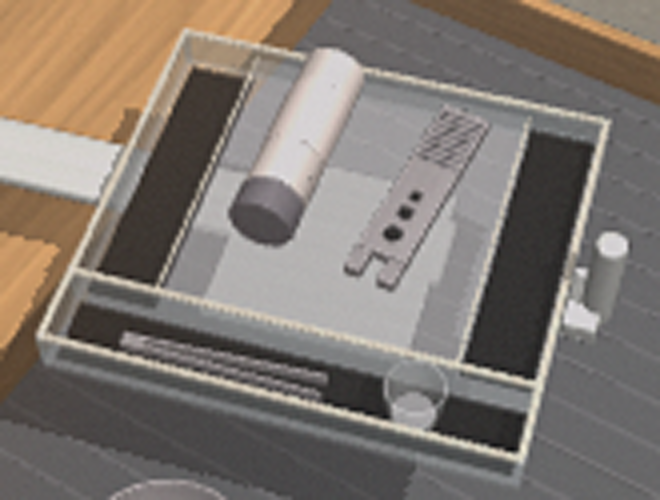

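```bash
cat > h.py <<'E'
import numpy as np, json
from plant import r
def ray(n,u,v,z,c=None):
    c=c or r.get_calibration(n);R=np.array(c['R']);t=np.array(c['t'])
    o=-R.T@t; d=R.T@np.array([(u-c['cx'])/c['fx'],(v-c['cy'])/c['fy'],1.])
    return o+d*(z-o[2])/d[2]
def proj(n,X,c=None):
    c=c or r.get_calibration(n);p=np.array(c['R'])@np.array(X)+np.array(c['t'])
    return c['fx']*p[0]/p[2]+c['cx'],c['fy']*p[1]/p[2]+c['cy']
def tz(x,y,z): return ray('top',245+(x+.5)/4-.5,145+(y+.5)/4-.5,z)
def sz(x,y,z): return ray('scene',240+(x+.5)/4-.5,130+(y+.5)/4-.5,z)
def fit(src,dst):
    src=np.array(src);dst=np.array(dst)
    a=src-src.mean(0);b=dst-dst.mean(0)
    th=np.arctan2((a[:,0]*b[:,1]-a[:,1]*b[:,0]).sum(),(a*b).sum())
    R=np.array([[np.cos(th),-np.sin(th)],[np.sin(th),np.cos(th)]])
    t=dst.mean(0)-R@src.mean(0)
    return th,t,dst-(src@R.T+t)
E
python3 - <<'E'
from h import *
src=[(-.094,.131),(-.094,-.133),(.136,.131),(.136,-.133)]
top=[tz(*p,.166)[:2] for p in [(157,537),(605,418),(67,152),(495,43)]]
sc=[sz(*p,.166)[:2] for p in [(608,121),(187,31),(522,460),(42,340)]]
for d in (top,sc):
    print(np.round(d,4)); th,t,res=fit(src[:2]+src[2:],d);print(th,t);print(np.round(res,4))
th,t,_=fit(src+src,top+sc);print('both',th,t)
R=np.array([[np.cos(th),-np.sin(th)],[np.sin(th),np.cos(th)]])
L=lambda p:np.round(R.T@(p[:2]-t),4)
print('handle top', L(tz(68,343,.203)),L(sz(612,240,.203)))
print('snap top', [L(tz(*p,.166)) for p in [(251,250),(302,248),(262,475),(314,472)]])
print('snap sc', [L(sz(*p,.166)) for p in [(346,270),(389,286),(450,106),(490,122)]])
print('tube axis top', L(tz(388,224,.177)),L(tz(430,437,.177)))
E
```

```text
[[ 0.4204  0.0255]
 [ 0.4855 -0.2258]
 [ 0.6416  0.0819]
 [ 0.7075 -0.1703]]
0.251302234228368 [ 0.54314066 -0.07643315]
[[ 0.0009 -0.0015]
 [ 0.0003  0.0028]
 [-0.0007 -0.0024]
 [-0.0005  0.0011]]
[[ 0.4194  0.028 ]
 [ 0.4841 -0.2233]
 [ 0.6417  0.0846]
 [ 0.7075 -0.1651]]
0.25355566073286245 [ 0.54260192 -0.07323449]
[[ 0.0007 -0.002 ]
 [-0.0009  0.0023]
 [ 0.0003 -0.003 ]
 [-0.0001  0.0027]]
both 0.2524290967109043 [ 0.54287128 -0.07483382]
handle top [0.0184 0.1468] [0.0173 0.1478]
snap top [array([0.0508, 0.0373]), array([0.0445, 0.0086]), array([-0.0752,  0.063 ]), array([-0.081 ,  0.0344])]
snap sc [array([0.0492, 0.0133]), array([0.0529, 0.0385]), array([-0.0797,  0.0395]), array([-0.0743,  0.0648])]
tube axis top [ 0.0434 -0.0419] [-0.0791 -0.0326]
```

```bash
cat >> h.py <<'E'
from scipy.spatial.transform import Rotation as Ro
TH=0.2524;T0=np.array([.5429,-.0748])
def setth(th):
    # tray frame after the arm has turned
    pass
def tw(x,y): 
    c,s=np.cos(TH),np.sin(TH); return np.array([T0[0]+c*x-s*y,T0[1]+s*x+c*y])
def wt(p):
    c,s=np.cos(TH),np.sin(TH); d=np.array(p[:2])-T0; return np.array([c*d[0]+s*d[1],-s*d[0]+c*d[1]])
def downrot(yaw): # tool x at world yaw, z down
    c,s=np.cos(yaw),np.sin(yaw)
    return Ro.from_matrix(np.array([[c,s,0],[s,-c,0],[0,0,-1.]]))
def rows(pos,yaw,n):
    s=r.get_state();p=np.array(s['tool_pos']);R=Ro.from_quat(s['eef_rot']);Rt=downrot(yaw)
    w=(R.inv()*Rt).as_rotvec()
    out=[]
    Rc=R
    for i in range(n):
        d=Rc.inv().apply((np.array(pos)-p)/n)*1000
        out.append([*np.round(d,1),*np.round(w/n,3)]); Rc=Rc*Ro.from_rotvec(w/n)
    return out
def st():
    s=r.get_state();R=Ro.from_quat(s['eef_rot']).as_matrix()
    print('t',round(s['clock'],2),'world',np.round(s['tool_pos'],4),'tray',np.round(wt(s['tool_pos']),4),'yaw_tray',round(float(np.arctan2(R[1,0],R[0,0])-TH),3),'zax',np.round(R[:,2],3),'F',np.round(s['contact_force'],1),'op',round(s['opening'],3))
E
python3 - <<'E'
from h import *
st()
p=tw(-.015,.002);print(p)
for x in rows([*p,.25],TH-.13,13):print(*x)
E
```

```text
t 0.15 world [0.2733 0.5616 0.2381] tray [-0.1022  0.6835] yaw_tray 0.866 zax [-0.001 -0.001 -1.   ] F [-0.3  0.2  0.2] op 0.997
[ 0.5278758 -0.0766093]
-35.6 39.1 -0.9 0.0 0.0 0.077
-32.5 41.7 -0.9 0.0 0.0 0.077
-29.2 44.1 -0.9 0.0 0.0 0.077
-25.7 46.2 -0.9 0.0 0.0 0.077
-22.1 48.0 -0.9 0.0 0.0 0.077
-18.4 49.5 -0.9 0.0 0.0 0.077
-14.6 50.8 -0.9 0.0 0.0 0.077
-10.6 51.8 -0.9 0.0 0.0 0.077
-6.6 52.4 -0.9 0.0 0.0 0.077
-2.6 52.8 -0.9 0.0 0.0 0.077
1.5 52.8 -0.9 0.0 0.0 0.077
5.5 52.6 -0.9 0.0 0.0 0.077
9.5 52.0 -0.9 0.0 0.0 0.077
```

Emit:
play_rows(increments=[[0.5,-35.6,39.1,-2,0,0,0.077],[0.5,-32.5,41.7,-2,0,0,0.077],[0.5,-29.2,44.1,-2,0,0,0.077],[0.5,-25.7,46.2,-1,0,0,0.077],[0.5,-22.1,48,-1,0,0,0.077],[0.5,-18.4,49.5,-1,0,0,0.077],[0.5,-14.6,50.8,-1,0,0,0.077],[0.5,-10.6,51.8,-1,0,0,0.077]])

```text
clock: 1.15
tool_pos: [0.4289, 0.1603, 0.2472]
eef_rot: [0.97, 0.243, -0.001, -0.001]
contact_force: [0.5, 0.6, -0.2]
opening: 0.502
```

Run:
```python
from h import *
st()
p=tw(-.015,.002)
for x in rows([*p,.25],TH-.13,8):print(*x)
```

```text
t 1.15 world [0.4289 0.1603 0.2472] tray [-0.0516  0.2561] yaw_tray 0.238 zax [-0.002  0.001 -1.   ] F [ 0.5  0.6 -0.2] op 0.502
-3.1 32.0 -0.4 -0.0 0.0 0.046
-1.6 32.1 -0.4 -0.0 0.0 0.046
-0.1 32.1 -0.4 -0.0 0.0 0.046
1.4 32.1 -0.4 -0.0 0.0 0.046
2.9 32.0 -0.4 -0.0 0.0 0.046
4.3 31.8 -0.4 -0.0 0.0 0.046
5.8 31.6 -0.4 -0.0 0.0 0.046
7.2 31.3 -0.4 -0.0 0.0 0.046
```

Emit:
play_rows(increments=[[0.5,-3.1,36,-0.4,0,0,0.052],[0.5,-1.6,36,-0.4,0,0,0.052],[0.5,0,36,-0.4,0,0,0.052],[0.5,1.4,36,-0.4,0,0,0.052],[0.5,3,36,-0.4,0,0,0.052],[0.5,4.5,34,-0.4,0,0,0.052],[0.5,6,30,-0.4,0,0,0.045],[0.5,3,10,0,0,0,0.01]])

```text
clock: 2.15
tool_pos: [0.5246, -0.0898, 0.2489]
eef_rot: [0.999, 0.052, -0.002, -0.0]
contact_force: [0.3, 0.2, -0.7]
opening: 0.501
```

Run:
```python
from h import *
import cv2
st()
p=tw(-.015,.002)
for x in rows([*p,.25],TH-.13,1):print(*x)
im=r.snapshot('wrist');cv2.imwrite('pics/w1.png',im[:,:,::-1])
```

```text
t 2.15 world [ 0.5246 -0.0898  0.2489] tray [-0.0215 -0.0099] yaw_tray -0.148 zax [-0.003  0.    -1.   ] F [ 0.3  0.2 -0.7] op 0.501
4.6 -12.7 -1.1 -0.0 0.003 -0.018
```

View pics/w1.png

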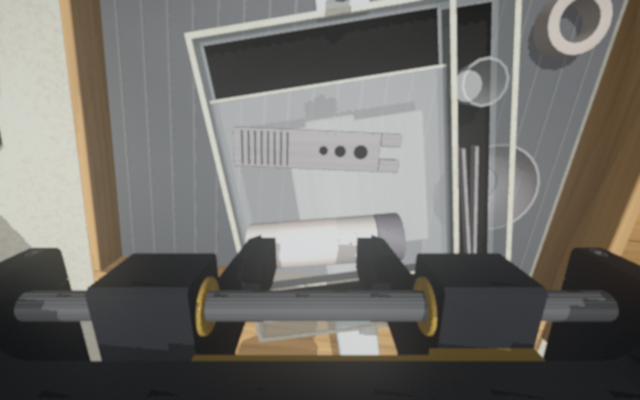

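The wrist view shows the snapper spanning pixels (233..400, 128..172) and the tube around (247..403, 214..268), with its cap on the right. I'll cross-check both against the top view.

Run:
```python
from h import *
print([np.round(wt(ray('wrist',u,v,.166)),4) for u,v in [(401,134),(399,172),(234,127),(233,166)]])
print([np.round(wt(ray('wrist',u,v,.177)),4) for u,v in [(403,236),(247,246)]])
for x in rows([*tw(-.015,.002),.205],TH-.13,4):print(*x)
```

```text
[array([0.0526, 0.0377]), array([0.049 , 0.0083]), array([-0.0736,  0.0617]), array([-0.0812,  0.0324])]
[array([ 0.0459, -0.0423]), array([-0.0813, -0.0325])]
1.1 -3.3 11.0 -0.0 0.001 -0.005
1.1 -3.3 11.0 -0.0 0.001 -0.005
1.1 -3.3 11.0 -0.0 0.001 -0.005
1.1 -3.3 11.0 -0.0 0.001 -0.005
```

Emit:
play_rows(increments=[[0.5,1.5,-4,11,0,0,-0.006],[0.5,1.5,-4,11,0,0,-0.006],[0.5,1.5,-4,11,0,0,-0.006],[0.5,1,-2,8,0,0,0],[0.5,0,0,0,0,0,0],[0.5,0,0,0,0,0,0],[0.5,0,0,0,0,0,0],[0.5,0,0,0,0,0,0]])

```text
clock: 3.2
tool_pos: [0.5276, -0.0692, 0.2045]
eef_rot: [0.998, 0.066, -0.003, -0.002]
contact_force: [0.2, -0.3, 0.3]
opening: 0.5
```

Run:
```python
from h import *
st()
for x in rows([*tw(-.015,.002),.163],TH-.13,1):print(*x)
```

```text
t 3.2 world [ 0.5276 -0.0692  0.2045] tray [-0.0134  0.0092] yaw_tray -0.121 zax [-0.005  0.003 -1.   ] F [ 0.2 -0.3  0.3] op 0.5
-0.5 7.5 41.5 -0.003 0.005 0.009
```

Emit:
play_rows(increments=[[0.5,-0.5,5,0,0,0.002,0.004],[0.5,0,2,0,0,0.002,0],[0.5,0,0,8,0,0,0],[0.5,0,0,8,0,0,0],[0.5,0,0,8,0,0,0],[0.5,0,0,8,0,0,0],[0.5,0,0,3,0,0,0],[0.5,0,0,0,0,0,0]])

```text
clock: 4.2
tool_pos: [0.5277, -0.0768, 0.1666]
eef_rot: [0.998, 0.063, -0.001, -0.002]
contact_force: [-0.3, -0.1, -0.2]
opening: 0.5
```

Run:
```python
from h import *
import cv2
st()
im=r.snapshot('wrist');cv2.imwrite('pics/w2.png',im[:,:,::-1])
im=r.snapshot('top')[145:290,245:405,::-1];cv2.imwrite('pics/t2.png',cv2.resize(im,None,fx=4,fy=4))
```

```text
t 4.2 world [ 0.5277 -0.0768  0.1666] tray [-0.0152  0.0018] yaw_tray -0.125 zax [-0.002  0.003 -1.   ] F [-0.3 -0.1 -0.2] op 0.5
```

View pics/w2.png

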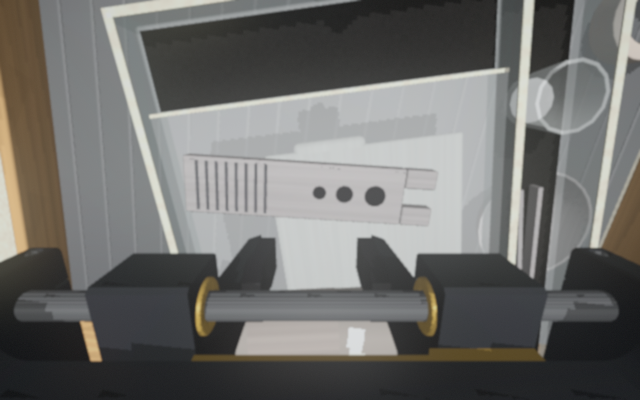

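Emit:
play_rows(increments=[[0.5,0,4,1.5,0,0,-0.008],[0.5,0,4,1.5,0,0,-0.008],[0.5,0,4,0,0,0,-0.018],[0.5,0,4,0,0,0,-0.018],[0.5,0,4,0,0,0,-0.018],[0.5,0,4,0,0,0,-0.018],[0.5,0,4,0,0,0,-0.018],[0.5,0,4,0,0,0,-0.018]])

```text
clock: 5.3
tool_pos: [0.5344, -0.1109, 0.1644]
eef_rot: [0.992, 0.129, 0.0, -0.001]
contact_force: [0.4, -0.7, -0.0]
opening: 0.503
```

Run:
```python
from h import *
import cv2
st()
im=r.snapshot('scene')[130:255,240:405,::-1];cv2.imwrite('pics/s3.png',cv2.resize(im,None,fx=4,fy=4))
im=r.snapshot('top')[145:290,245:405,::-1];cv2.imwrite('pics/t3.png',cv2.resize(im,None,fx=4,fy=4))
```

```text
t 5.3 world [ 0.5344 -0.1109  0.1644] tray [-0.0173 -0.0329] yaw_tray 0.007 zax [ 0.     0.003 -1.   ] F [ 0.4 -0.7 -0. ] op 0.503
```

View pics/s3.png

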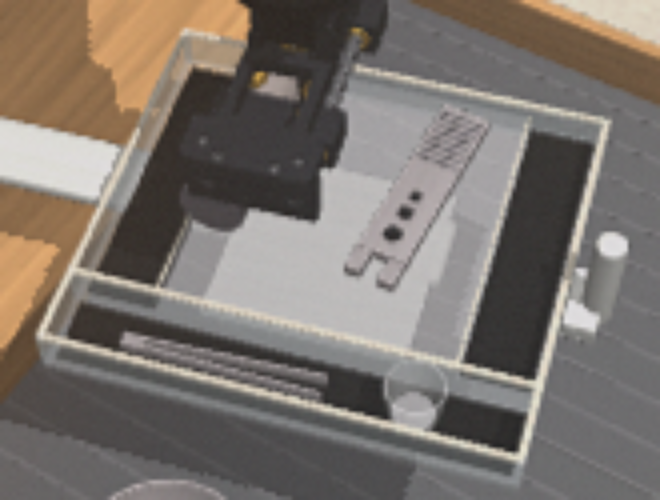

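View pics/t3.png

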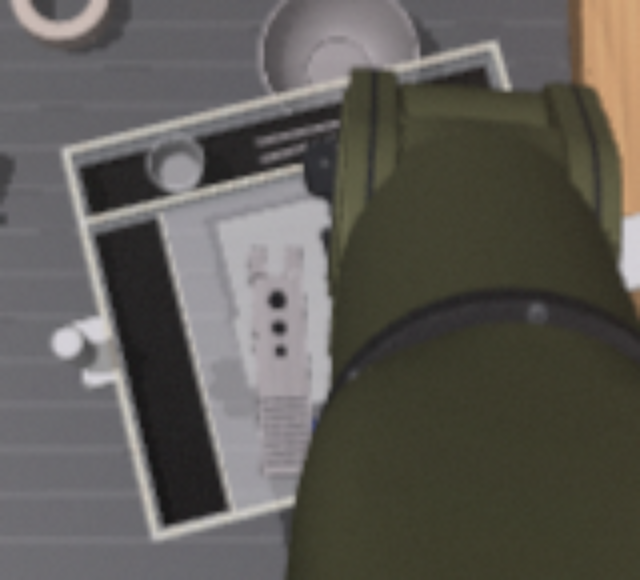

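The scene view shows the tube ahead of the fingers, with its cap at about (212,210) in the zoomed crop, next to the deep bay's edge. The snapper hasn't moved, so I'll keep pushing.

Emit:
play_rows(increments=[[0.5,0.5,5,0,0,0,0],[0.5,0,5,0,0,0,0],[0.5,0,5,0,0,0,0],[0.5,0,5,0,0,0,0],[0.5,0,5,0,0,0,0],[0.5,0,5,0,0,0,0],[0.5,0,4,0,0,0,0],[0.5,0,3,0,0,0,0]])

```text
clock: 6.4
tool_pos: [0.545, -0.1493, 0.1642]
eef_rot: [0.992, 0.129, 0.0, -0.001]
contact_force: [-0.7, 0.0, -0.6]
opening: 0.502
```

Run:
```python
from h import *
import cv2
st()
im=r.snapshot('scene')[130:255,240:405,::-1];cv2.imwrite('pics/s4.png',cv2.resize(im,None,fx=4,fy=4))
```

```text
t 6.4 world [ 0.545  -0.1493  0.1642] tray [-0.0166 -0.0727] yaw_tray 0.005 zax [ 0.     0.003 -1.   ] F [-0.7  0.  -0.6] op 0.502
```

View pics/s4.png

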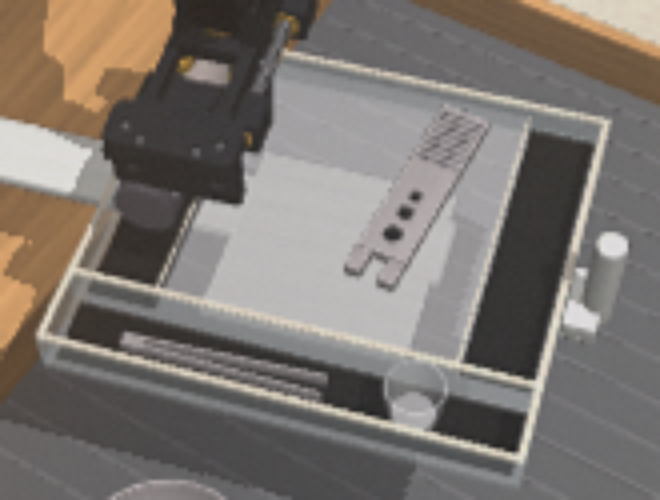

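Emit:
play_rows(increments=[[0.5,0,-6,0,0,0,0],[0.5,0,-12,0,0,0,0],[0.5,0,-12,0,0,0,0],[0.5,0,-12,0,0,0,0],[0.5,0,-8,0,0,0,0],[0.5,0,-4,0,0,0,0],[0.5,0,0,0,0,0,0],[0.5,0,0,0,0,0,0]])

```text
clock: 7.45
tool_pos: [0.5302, -0.0921, 0.1645]
eef_rot: [0.992, 0.13, 0.0, -0.002]
contact_force: [0.3, 0.2, -0.5]
opening: 0.499
```

Run:
```python
from h import *
import cv2
st()
im=r.snapshot('scene')[130:255,240:405,::-1];cv2.imwrite('pics/s5.png',cv2.resize(im,None,fx=4,fy=4))
im=r.snapshot('top')[145:290,245:405,::-1];cv2.imwrite('pics/t5.png',cv2.resize(im,None,fx=4,fy=4))
```

```text
t 7.45 world [ 0.5302 -0.0921  0.1645] tray [-0.0166 -0.0135] yaw_tray 0.008 zax [ 0.     0.003 -1.   ] F [ 0.3  0.2 -0.5] op 0.499
```

View pics/s5.png

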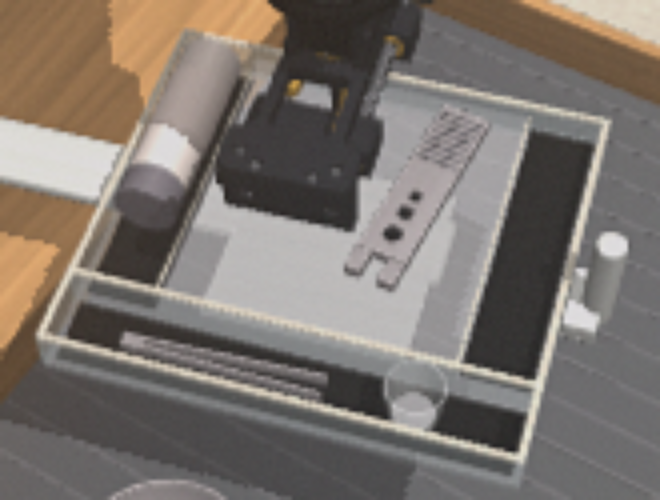

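View pics/t5.png

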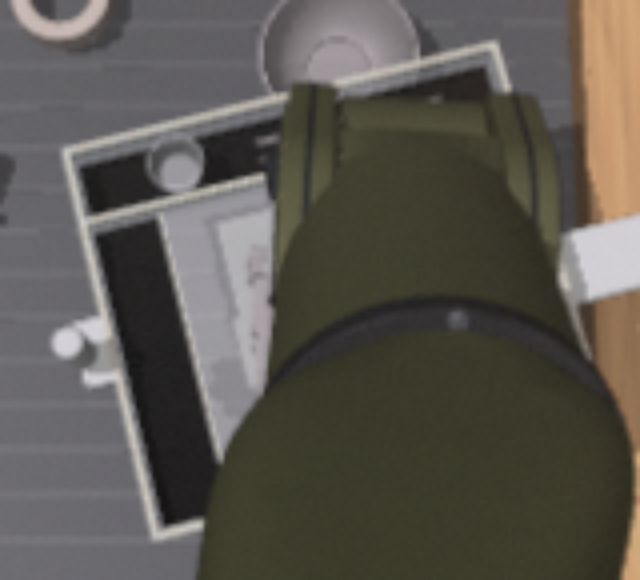

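The tube lies in the deep bay. Next I'll lower slightly and push the snapper towards +y.

Emit:
play_rows(increments=[[0.5,0,0,1.5,0,0,0.004],[0.5,0,0,1.2,0,0,0.004],[0.5,0,-4,0,0,0,0],[0.5,0,-5,0,0,0,0],[0.5,0,-5,0,0,0,0],[0.5,0,-5,0,0,0,0],[0.5,0,-5,0,0,0,0],[0.5,0,-5,0,0,0,0]])

```text
clock: 8.55
tool_pos: [0.5227, -0.0629, 0.1616]
eef_rot: [0.992, 0.125, 0.001, -0.001]
contact_force: [1.1, 0.8, 0.3]
opening: 0.502
```

Run:
```python
from h import *
import cv2
st()
im=r.snapshot('wrist')[:,:,::-1];cv2.imwrite('pics/w6.png',im)
```

```text
t 8.55 world [ 0.5227 -0.0629  0.1616] tray [-0.0165  0.0166] yaw_tray -0.002 zax [ 0.001  0.003 -1.   ] F [1.1 0.8 0.3] op 0.502
```

View pics/w6.png

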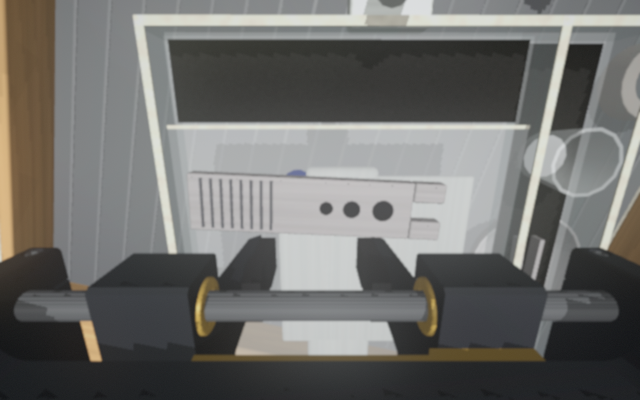

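The snapper, at about (190..445, 172..240), is being pushed by its notched end and is straightening out.

Emit:
play_rows(increments=[[0.5,0,-5,0,0,0,0],[0.5,0,-5,0,0,0,0],[0.5,0,-5,0,0,0,0],[0.5,0,-5,0,0,0,0],[0.5,0,-5,0,0,0,0],[0.5,0,-5,0,0,0,0],[0.5,0,-4,0,0,0,0],[0.5,0,-3,0,0,0,0]])

```text
clock: 9.6
tool_pos: [0.5127, -0.0239, 0.1618]
eef_rot: [0.992, 0.125, 0.0, -0.002]
contact_force: [0.4, -0.2, 0.4]
opening: 0.499
```

Run:
```python
from h import *
import cv2
st()
im=r.snapshot('wrist')[:,:,::-1];cv2.imwrite('pics/w7.png',im)
```

```text
t 9.6 world [ 0.5127 -0.0239  0.1618] tray [-0.0166  0.0568] yaw_tray -0.002 zax [ 0.     0.003 -1.   ] F [ 0.4 -0.2  0.4] op 0.499
```

View pics/w7.png

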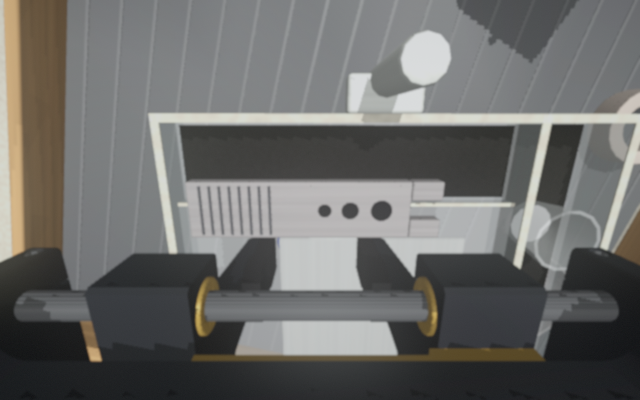

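Emit:
play_rows(increments=[[0.5,0,-4,0,0,0,0],[0.5,0,-4,0,0,0,0],[0.5,0,-4,0,0,0,0],[0.5,0,-4,0,0,0,0],[0.5,0,-4,0,0,0,0],[0.5,0,-3,0,0,0,0],[0.5,0,-2,0,0,0,0],[0.5,0,0,0,0,0,0]])

```text
clock: 10.65
tool_pos: [0.5058, 0.003, 0.1618]
eef_rot: [0.992, 0.126, 0.0, -0.002]
contact_force: [0.6, -0.2, -1.1]
opening: 0.499
```

Run:
```python
from h import *
import cv2
st()
im=r.snapshot('wrist')[:,:,::-1];cv2.imwrite('pics/w8.png',im)
```

```text
t 10.65 world [0.5058 0.003  0.1618] tray [-0.0165  0.0846] yaw_tray -0.001 zax [ 0.     0.004 -1.   ] F [ 0.6 -0.2 -1.1] op 0.499
```

View pics/w8.png

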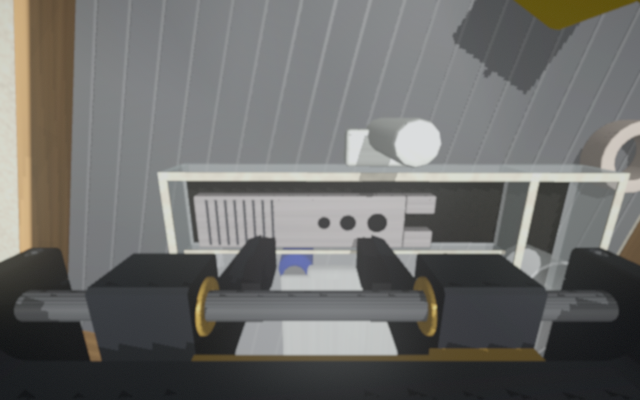

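The snapper now appears flat in the shallow bay, at about (194..435, 194..248), clear of the deck edge. I'll back off, rise and check both parts.

Emit:
play_rows(increments=[[0.5,0,4,0,0,0,0],[0.5,0,8,0,0,0,0],[0.5,0,8,0,0,0,0],[0.3,0,4,-10,0,0,0],[0.1,0,0,-25,0,0,0],[0,0,0,-25,0,0,0],[0,0,0,-25,0,0,0],[0,0,0,-12,0,0,0]])

```text
clock: 11.7
tool_pos: [0.512, -0.0252, 0.2632]
eef_rot: [0.992, 0.124, -0.0, -0.002]
contact_force: [0.6, -0.5, -0.3]
opening: 0.007
```

Run:
```python
from h import *
import cv2
st()
im=r.snapshot('wrist')[:,:,::-1];cv2.imwrite('pics/w9.png',im)
im=r.snapshot('scene')[130:255,240:405,::-1];cv2.imwrite('pics/s9.png',cv2.resize(im,None,fx=4,fy=4))
for x in rows([*tw(-.03,.148),.26],TH,6):print(*x)
```

```text
t 11.7 world [ 0.512  -0.0252  0.2632] tray [-0.0175  0.0557] yaw_tray -0.005 zax [-0.001  0.003 -1.   ] F [ 0.6 -0.5 -0.3] op 0.007
-2.2 -15.4 0.5 -0.0 -0.0 -0.001
-2.2 -15.4 0.5 -0.0 -0.0 -0.001
-2.2 -15.4 0.5 -0.0 -0.0 -0.001
-2.2 -15.4 0.5 -0.0 -0.0 -0.001
-2.1 -15.4 0.5 -0.0 -0.0 -0.001
-2.1 -15.4 0.5 -0.0 -0.0 -0.001
```

View pics/w9.png

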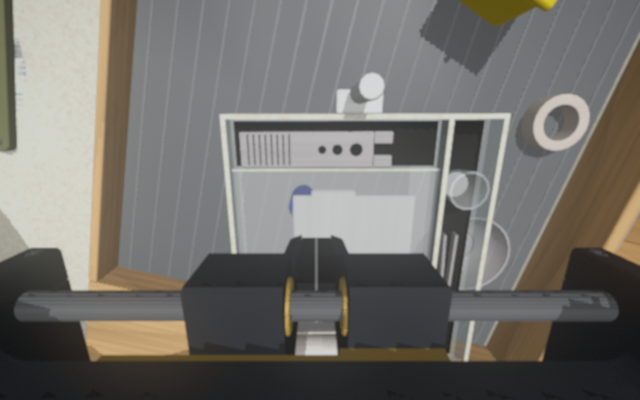

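View pics/s9.png

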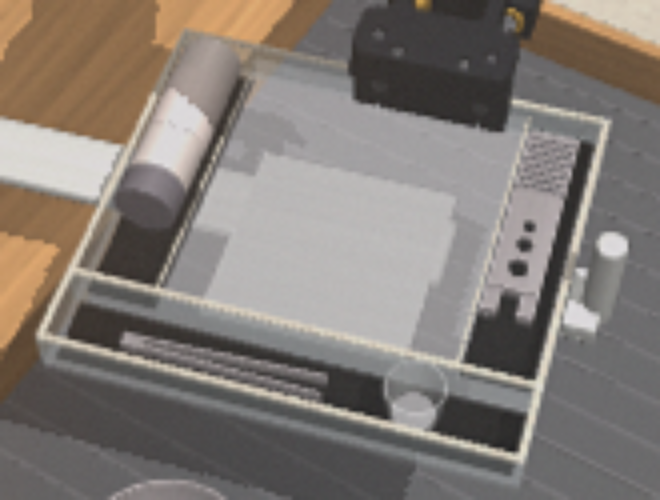

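Run:
```python
from h import *
for z in (.158,.166): print([np.round(wt(ray('wrist',u,v,z)),4) for u,v in [(393,131),(240,131),(392,166),(241,166)]])
print('scene',[np.round(wt(sz(u,v,.158)),4) for u,v in [(529,133),(579,146),(480,306),(529,325)]])
print('handle',np.round(wt(ray('wrist',372,86,.203)),4))
```

```text
[array([0.0486, 0.1154]), array([-0.0802,  0.1158]), array([0.0498, 0.0857]), array([-0.0816,  0.0862])]
[array([0.0466, 0.1158]), array([-0.0782,  0.1162]), array([0.0477, 0.087 ]), array([-0.0796,  0.0875])]
scene [array([-0.0792,  0.0876]), array([-0.0776,  0.1176]), array([0.0466, 0.0879]), array([0.0511, 0.1158])]
handle [0.021  0.1467]
```

Emit:
play_rows(increments=[[0,-2,-16,0.5,0,0,0],[0,-2,-16,0.5,0,0,0],[0,-2,-16,0.5,0,0,0],[0,-2,-16,0.5,0,0,0],[0,-2,-15,0,0,0,0],[0,-2,-10,0,0,0,0],[0,-1,-2,0,0,0,0],[0,0,0,0,0,0,0]])

```text
clock: 12.8
tool_pos: [0.4723, 0.0676, 0.2584]
eef_rot: [0.992, 0.125, -0.003, -0.002]
contact_force: [-0.0, -0.5, 0.8]
opening: 0.004
```

Run:
```python
from h import *
st()
for x in rows([*tw(-.03,.148),.177],TH,1):print(*x)
```

```text
t 12.8 world [0.4723 0.0676 0.2584] tray [-0.0328  0.1555] yaw_tray -0.001 zax [-0.006  0.003 -1.   ] F [-0.  -0.5  0.8] op 0.004
3.2 7.9 81.4 -0.005 0.005 -0.001
```

The snapper measures 130 x 30 mm at z = 0.158, flush with the deck, with y from 0.087 to 0.116. So it lies flat inside the shallow bay. Now for the handle.

Emit:
play_rows(increments=[[0,1,6,0,0,0.003,0],[0,1,1,14,0,0.002,0],[0,0,0,16,0,0,0],[0,0,0,16,0,0,0],[0,0,0,16,0,0,0],[0,0,0,12,0,0,0],[0,0,0,6,0,0,0],[0,0,0,0,0,0,0]])

```text
clock: 13.8
tool_pos: [0.4801, 0.0542, 0.1766]
eef_rot: [0.993, 0.12, 0.002, -0.001]
contact_force: [0.2, 0.1, 0.1]
opening: 0.004
```

```bash
cat >> h.py <<'E'
HUB=tw(0,-.3)
def arc(a0,a1,n,off=-.0265):
    # tool waypoints: yaw TH-a, tool centre at post (20,448) shifted off along tray x
    s=r.get_state();p=np.array(s['tool_pos']);R=Ro.from_quat(s['eef_rot'])
    for i in range(1,n+1):
        a=a0+(a1-a0)*i/n; th=TH-a;c,q=np.cos(th),np.sin(th);v=np.array([.02+off,.448])
        P=np.array([HUB[0]+c*v[0]-q*v[1],HUB[1]+q*v[0]+c*v[1],.177]);Rt=downrot(th)
        print(np.round(R.inv().apply(P-p)*1000,1),np.round((R.inv()*Rt).as_rotvec(),3));p=P;R=Rt
E
python3 - <<'E'
from h import *
st(); arc(0,.16,14)
E
```

```text
t 13.8 world [0.4801 0.0542 0.1766] tray [-0.0286  0.1406] yaw_tray -0.012 zax [ 0.005  0.002 -1.   ] F [0.2 0.1 0.1] op 0.004
[27.1 -7.8 -0.3] [-0.001 -0.005 -0.   ]
[ 5.1 -0.   0. ] [0.    0.    0.011]
[ 5.1 -0.   0. ] [0.    0.    0.011]
[ 5.1 -0.   0. ] [0.    0.    0.011]
[ 5.1 -0.   0. ] [0.    0.    0.011]
[ 5.1 -0.   0. ] [0.    0.    0.011]
[ 5.1 -0.   0. ] [0.    0.    0.011]
[ 5.1 -0.   0. ] [0.    0.    0.011]
[ 5.1 -0.   0. ] [0.    0.    0.011]
[ 5.1 -0.   0. ] [0.    0.    0.011]
[ 5.1 -0.   0. ] [0.    0.    0.011]
[ 5.1 -0.   0. ] [0.    0.    0.011]
[ 5.1 -0.   0. ] [0.    0.    0.011]
[ 5.1 -0.   0. ] [0.    0.    0.011]
```

Emit:
play_rows(increments=[[0,2,-7,0,0,-0.004,0],[0,5,-1,0,0,0,0],[0,5,0,0,0,0,0],[0,5,0,0,0,0,0],[0,5,0,0,0,0,0],[0,5,0,0,0,0,0.008],[0,5,0,0,0,0,0.011],[0,5,0,0,0,0,0.011]])

```text
clock: 14.8
tool_pos: [0.5153, 0.0719, 0.1777]
eef_rot: [0.995, 0.104, -0.0, -0.001]
contact_force: [-1.3, 1.0, 2.7]
opening: 0.005
```

Run:
```python
from h import *
import cv2
st()
im=r.snapshot('scene')[130:255,240:405,::-1];cv2.imwrite('pics/s10.png',cv2.resize(im,None,fx=4,fy=4))
```

```text
t 14.8 world [0.5153 0.0719 0.1777] tray [0.01  0.149] yaw_tray -0.043 zax [-0.001  0.001 -1.   ] F [-1.3  1.   2.7] op 0.005
```

View pics/s10.png

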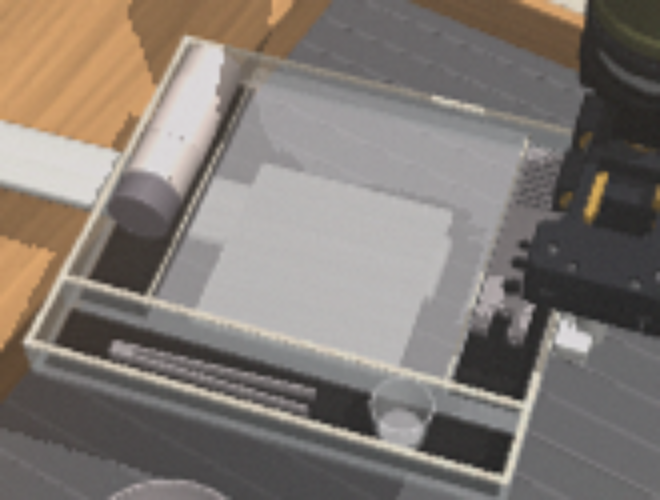

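The tray is swinging with the push, so I'll continue along the arc.

Emit:
play_rows(increments=[[0,6,0,0,0,0,0.013],[0,6,0,0,0,0,0.013],[0,6,0,0,0,0,0.013],[0,6,0,0,0,0,0.013],[0,6,0,0,0,0,0.013],[0,6,0,0,0,0,0.013],[0,6,0,0,0,0,0.013],[0,6,0,0,0,0,0.013]])

```text
clock: 15.85
tool_pos: [0.5665, 0.0805, 0.1777]
eef_rot: [0.999, 0.049, -0.0, -0.001]
contact_force: [-2.3, 0.2, 1.9]
opening: 0.006
```

```bash
cat >> h.py <<'E'
def arm():
    d=np.array(r.get_state()['tool_pos'][:2])-HUB
    ang=np.arctan2(d[1],d[0]); th=ang-np.arctan2(.448,-.0065)
    print('arm angle by tool',round(TH-th,3),'radius',round(float(np.hypot(*d)),4))
E
python3 - <<'E'
from h import *
st();arm()
E
```

```text
t 15.85 world [0.5665 0.0805 0.1777] tray [0.0616 0.1445] yaw_tray -0.154 zax [-0.     0.001 -1.   ] F [-2.3  0.2  1.9] op 0.006
arm angle by tool 0.152 radius 0.4488
```

Good tracking: 0.152 rad, with a radius of 0.449 m.

Emit:
play_rows(increments=[[0,6,0,0,0,0,0.013],[0,6,0,0,0,0,0.013],[0,6,0,0,0,0,0.013],[0,6,0,0,0,0,0.013],[0,6,0,0,0,0,0.013],[0,6,0,0,0,0,0.013],[0,6,0,0,0,0,0.013],[0,6,0,0,0,0,0.013]])

```text
clock: 16.85
tool_pos: [0.6179, 0.0833, 0.1777]
eef_rot: [1.0, -0.007, -0.0, -0.001]
contact_force: [-3.4, 0.5, 1.7]
opening: 0.003
```

Run:
```python
from h import *
st();arm()
```

```text
t 16.85 world [0.6179 0.0833 0.1777] tray [0.1121 0.1344] yaw_tray -0.266 zax [-0.     0.002 -1.   ] F [-3.4  0.5  1.7] op 0.003
arm angle by tool 0.267 radius 0.4486
```

Emit:
play_rows(increments=[[0,5,0,0,0,0,0.011],[0,5,0,0,0,0,0.011],[0,5,0,0,0,0,0.011],[0,5,0,0,0,0,0.011],[0,5,0,0,0,0,0.011],[0,3,0,0,0,0,0.008],[0,3,0,0,0,0,0.006],[0,2,0,0,0,0,0.005]])

```text
clock: 17.85
tool_pos: [0.6535, 0.0818, 0.1777]
eef_rot: [0.999, -0.046, 0.0, -0.001]
contact_force: [-2.2, 0.6, 1.9]
opening: 0.001
```

Run:
```python
from h import *
st();arm()
```

```text
t 17.85 world [0.6535 0.0818 0.1777] tray [0.1462 0.124 ] yaw_tray -0.345 zax [ 0.     0.002 -1.   ] F [-2.2  0.6  1.9] op 0.001
arm angle by tool 0.347 radius 0.4485
```

Emit:
play_rows(increments=[[0,2,0,0,0,0,0.004],[0,2,0,0,0,0,0.004],[0,2,0,0,0,0,0.004],[0,2,0,0,0,0,0.002],[0,2,0,0,0,0,0],[0,2,0,0,0,0,0],[0,2,0,0,0,0,0],[0,2,0,0,0,0,0]])

```text
clock: 18.85
tool_pos: [0.6617, 0.081, 0.1778]
eef_rot: [0.999, -0.053, -0.01, -0.001]
contact_force: [-7.5, 0.7, 6.1]
opening: 0.007
```

Run:
```python
from h import *
st();arm()
```

```text
t 18.85 world [0.6617 0.081  0.1778] tray [0.154  0.1212] yaw_tray -0.359 zax [-0.019  0.003 -1.   ] F [-7.5  0.7  6.1] op 0.007
arm angle by tool 0.365 radius 0.4485
```

Emit:
play_rows(increments=[[0,4,0,0,0,0,0],[0,4,0,0,0,0,0],[0,4,0,0,0,0,0],[0,4,0,0,0,0,0],[0,4,0,0,0,0,0],[0,4,0,0,0,0,0],[0,4,0,0,0,0,0],[0,0,0,0,0,0,0]])

```text
clock: 19.85
tool_pos: [0.6596, 0.0811, 0.1789]
eef_rot: [0.998, -0.052, -0.044, -0.0]
contact_force: [-0.1, -1.4, 0.2]
opening: 0.01
```

Run:
```python
from h import *
st();arm()
```

```text
t 19.85 world [0.6596 0.0811 0.1789] tray [0.1519 0.1218] yaw_tray -0.358 zax [-0.087  0.005 -0.996] F [-0.1 -1.4  0.2] op 0.01
arm angle by tool 0.36 radius 0.4483
```

The tool stalled at 0.36 rad while the force rose, so the arm is at its stop. I'll back off and verify.

Emit:
play_rows(increments=[[0,-5,0,0,0,0,0],[0,-8,0,0,0,0,0],[0,-10,0,0,0,0,0],[0,-10,0,0,0,0,0],[0,-5,0,-10,0,0,0],[0,0,0,-30,0,0,0],[0,0,0,-40,0,0,0],[0,0,0,-30,0,0,0]])

```text
clock: 20.85
tool_pos: [0.6287, 0.0844, 0.2948]
eef_rot: [0.998, -0.052, -0.043, 0.0]
contact_force: [0.1, 1.0, -0.2]
opening: 0.006
```

Run:
```python
from h import *
st()
for x in rows([.40,.30,.30],TH-.36,8):print(*x)
```

```text
t 20.85 world [0.6287 0.0844 0.2948] tray [0.1228 0.1327] yaw_tray -0.358 zax [-0.086  0.004 -0.996] F [ 0.1  1.  -0.2] op 0.006
-31.2 -23.8 1.9 0.001 0.011 0.0
-31.2 -23.8 1.6 0.001 0.011 0.0
-31.2 -23.8 1.3 0.001 0.011 0.0
-31.3 -23.8 1.0 0.001 0.011 0.0
-31.3 -23.8 0.6 0.001 0.011 0.0
-31.3 -23.8 0.3 0.001 0.011 0.0
-31.3 -23.7 -0.0 0.001 0.011 0.0
-31.3 -23.7 -0.3 0.001 0.011 0.0
```

Emit:
play_rows(increments=[[0,-31,-24,2,0,0.011,0],[0,-31,-24,1,0,0.011,0],[0,-31,-24,1,0,0.011,0],[0,-31,-24,1,0,0.011,0],[0,-31,-24,0,0,0.011,0],[0,-31,-24,0,0,0.011,0],[0,-20,-16,0,0,0.011,0],[0,0,0,0,0,0,0]])

```text
clock: 21.85
tool_pos: [0.4388, 0.271, 0.3085]
eef_rot: [0.999, -0.053, 0.005, -0.002]
contact_force: [0.0, -0.9, 0.7]
opening: 0.002
```

Run:
```python
from h import *
import cv2
st()
im=r.snapshot('top')[:,:,::-1];cv2.imwrite('pics/tf.png',cv2.resize(im[115:275,240:415],None,fx=4,fy=4,interpolation=cv2.INTER_CUBIC))
im=r.snapshot('scene')[:,:,::-1];cv2.imwrite('pics/sf.png',cv2.resize(im[120:320,200:400],None,fx=3,fy=3,interpolation=cv2.INTER_CUBIC))
```

```text
t 21.85 world [0.4388 0.271  0.3085] tray [-0.0144  0.3608] yaw_tray -0.358 zax [ 0.011  0.003 -1.   ] F [ 0.  -0.9  0.7] op 0.002
```

View pics/tf.png

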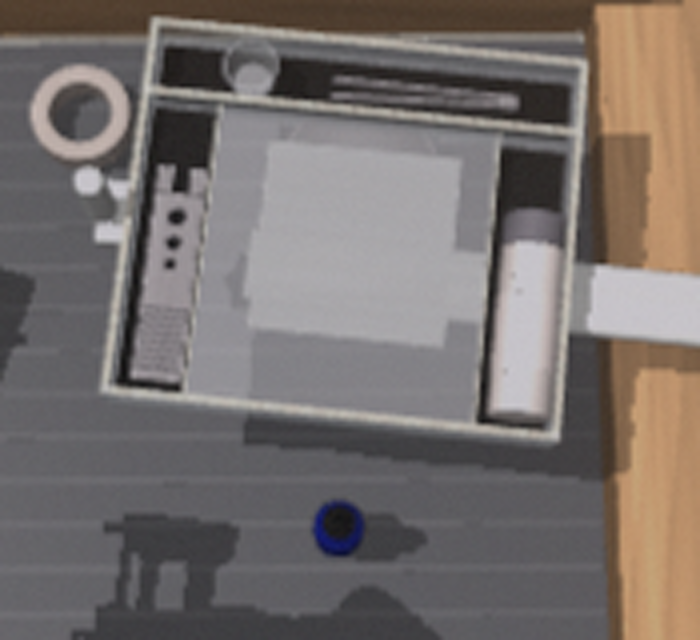

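View pics/sf.png

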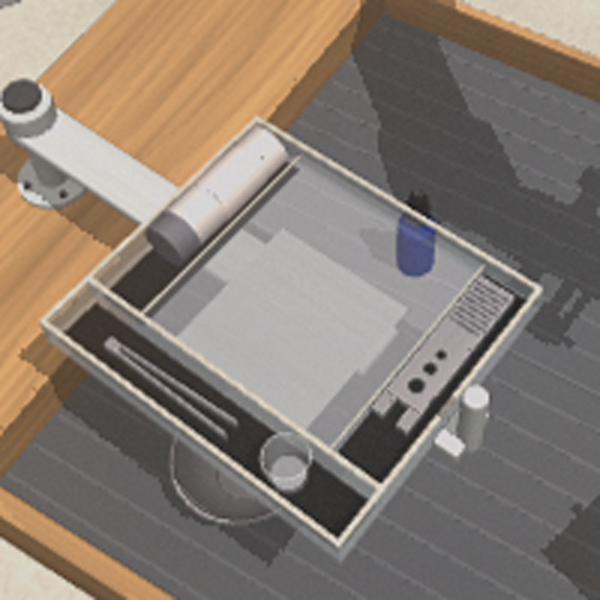

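Run:
```python
from h import *
f=lambda x,y,z:ray('top',240+(x+.5)/4-.5,115+(y+.5)/4-.5,z)[:2]
src=[(.136,.131),(.136,-.133),(-.094,.131),(-.094,-.133)]
th,t,res=fit(src,[f(*p,.166) for p in [(155,18),(588,62),(103,392),(558,438)]])
print('yaw',th,'arm',TH-th,t,np.round(res,4))
import h; h.TH=th;h.T0=t
print('snap',[np.round(wt(f(*p,.158)),4) for p in [(157,166),(208,170),(130,380),(182,383)]])
print('tube',[np.round(wt(f(*p,.159)),4) for p in [(533,210),(520,415)]], 'R/L',[np.round(wt(f(*p,.159)),4) for p in [(498,310),(555,310)]])
```

```text
yaw -0.11018184053583692 arm 0.3625818405358369 [ 0.65033513 -0.06927437] [[ 0.0007 -0.0008]
 [ 0.0002  0.0004]
 [-0.0011 -0.0006]
 [ 0.0002  0.001 ]]
snap [array([0.0462, 0.1182]), array([0.047 , 0.0875]), array([-0.085,  0.117]), array([-0.0836,  0.0867])]
tube [array([ 0.0423, -0.1078]), array([-0.0816, -0.1101])] R/L [array([-0.0208, -0.0923]), array([-0.0173, -0.1255])]
```

All the checks agree: the arm measures 0.36 rad, and both parts are flat in their bays. I'll hand the job in.

Run:
```python
from plant import r
print(r.finish_job(), r.get_state()['clock'])
```

```text
the job is handed in; nothing more can be done
the job is handed in; nothing more can be done
```

The ampoule kit is put away and the swing arm is home against its stop; I handed the job in at about 22 s of the 61 s allowed. I rolled the tube into the deep bay, slid the snapper sideways into the shallow bay, then pushed the handle post along its arc. Neither part was lifted.

Last checks, with the robot backed off and touching nothing:
- **Tube:** its axis runs from y = -0.108 to -0.110 m in the tray frame, so it sits on the deep bay's floor.
- **Snapper:** before the swing, two views measured it at about 130 x 30 mm, level with the deck, which means it lies flat on the bay floor. The final top view put it at y = 0.087 to 0.118 m, still inside the shallow bay.
- **Swing arm:** the final top view gave 0.363 rad against the 0.36 rad stop. During the push the tool stalled at 0.36 rad, and the last force read while pushing was about 10 N. The tool tilted about 0.09 rad in that push, before I backed off.
- **Everything else:** the cup, forceps, bowl, tape roll and dropper bottle look undisturbed. The sharps tub and tablet carton were outside the final zoomed pictures, but the arm stayed well clear of them.

No check failed. The views disagreed by 2–3 mm at most.

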